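Close and pin the leaf of a drill jig

TASK

Swing the raised leaf of the drill jig fully down over the tube, then lock it: push the loose lock pin all the way in through the holes of the fork and the leaf, until its flat grip is up against the fork, and leave it there.

Things in the scene. Friction and masses are not known exactly. Their poses are not given: they have to be found in the camera images.
- jig: the drill jig, fixed to the bench: grey base plate 230 x 70 x 12 mm, a steel fork at its near end, two pivot posts (74 mm high) at its far end, and a square aluminium tube lying across between them (30 x 30 x 84 mm, top 47 mm above the bench). Origin: underside, under the tube's middle; x along the jig from fork to pivot, z up. Fork hole at x = -75 mm, hinge axis at x = +85 mm
- jig_hole (a point): middle of the fork: on the axis of the level 16 mm hole through both upright cheeks, 55 mm above the bench, midway between the cheeks. y is the hole's axis, x points to the pivot. Cheeks: 10 mm thick, 26 mm apart (46 mm over the outsides), 44 mm long, tops 79 mm above the bench. The pin may enter from either side
- leaf (a joint): the leaf's angle in rad: 0 fully closed (level, against its stop, its 16 mm hole in line with the fork's), up to 1.0 open. The leaf is a steel arm with a brass bush, hinged on a level axis 160 mm beyond the fork hole and 55 mm above the bench; its eye (22 mm wide) drops between the cheeks. The hinge is stiff: the leaf stays where it is left; 1 to 5 N down on its tail closes it
- leaf_tail (a point): point on the top face of the leaf's tail, the flat bar (24 mm wide, 14 mm thick) that stands out past the fork on the robot's side: the place to press down. It lies 205 mm from the hinge axis along the leaf and 7 mm above the leaf's centre line; the tail ends 27 mm farther out. x points along the leaf to the hinge
- lock_pin: the loose steel lock pin (90 g) lying flat on the bench: a round 12 mm shank with a tapered nose, and a flat dark grip plate at the other end. Origin on its axis, at the point that is midway between the cheeks when the pin is home; x along the axis to the nose. Nose end at x = +38 mm (6 mm across; taper from +30), shoulder of the grip, which meets the cheek, at x = -23 mm
- pin_grip (a point): middle of the pin's grip plate, 41 mm behind the pin's origin; the plate is 36 mm long (x), 24 mm wide (y) and 12 mm thick (z), with a small hole near its end. Axes as the pin's; it is gripped across the 24 mm width
There are look-alikes about, which are no part of the job. Leave any red look-alike of the lock_pin alone.

How it is judged:
By the outcome, as a careful person would: the job done as asked, in the order asked, and still so for the second after the job is handed in, with the robot touching nothing.
It also fails if it takes over 54 s, if anything falls off the work surface, if the arm or the gripper's body presses on something with over 40 N, if the wrist force passes 120 N, or if a joint passes its speed limit or range.

ROBOT

A 6-joint arm with a two-finger parallel gripper is mounted at the origin on a cart in front of the work surface, level with it; the furniture and walls round the work are solid. World frame = base frame: x ahead of the robot, y to its left, z up, the work surface at z = 0. Lengths are in m, angles in rad, forces in N, time in s.
With the tool pointing down it reaches from about 0.35 to 0.925 m from the base axis. Payload 6.4 kg.
Tool frame: the origin (TCP) lies on the centre line of the jaws, within the pads' length; the fingertips stand 17 mm ahead of it and the grasp point (between the pads) lies 2 mm behind it (bot.finger_overhang is the distance from the TCP to the fingertips, in m); z points along the fingers, y is the line along which they close (so a half turn about z gives the same grasp; the last joint's range is limited). The gripper opens to 85 mm and grips with 20 to 120 N. Pads are 22 mm wide; open, the fingers measure 114 mm over their backs; the gripper's body (76 mm by 85 mm) begins 54 mm behind the grasp point. The pads swing forward as they close: fully open they stand 13 mm farther back than shut.
Start: joints at [-0.174, 0.245, 1.558, -0, 1.339, -0.174], TCP at [0.65, 0, 0.248] pointing down, gripper open.
Joint ranges: [-3.13, 3.13], [-1.02, 2.26], [0.13, 2.54], [-0.95, 4.09], [0.21, 2.88], [-2.74, 2.74]. Speed limits (rad/s): [2.57, 2.57, 3.14, 3.14, 3.14, 3.14].

INTERFACE

Orientations are given as a unit quaternion [w, x, y, z].
In Python, from rig import bot gives the robot as it stands.
- The arm moves only by the tool send_rows, never from a script. Its argument "motion" is a list of rows, each a list of 2 entries, a list of its own where there are three numbers: the shift along the tool's x, y, z in cm, then the turn, a rotation vector about the tool's x, y, z in rad. A call has 1 to 20 rows; each row is the pose to reach, as a shift and turn from the pose commanded when the call began, along the tool's axes at that moment; what a row does not reach only later rows make up. A row lasts 1/8 s, in which the tool goes at most 62.5 mm and 10.7 degrees, less where a joint would pass 70% of its speed; a pose out of reach is approached as far as the arm can. A call with a gripper value outside its range is refused whole. "grip" is the closure in counts, from 0 (fully open) to 255 (shut), set as the call begins (left out, the last holds). The fingers move at their own pace and stop on an object; "newtons" is the grip in N (left out, the last holds). Time passes only in rows, so rows that repeat a pose let the fingers close. It gives the time, the measured TCP pose, the force, the opening and the grip force at its end, in the units of the state.
- bot.sense(): the state, without advancing time (a new reading comes with each control period).
- bot.read_camera(name): name is "scene" or "side" or "wrist"; returns (picture, depth): 384x512x3 uint8, red, green, blue; 384x512 float32, m along the optical axis (not along the pixel's ray), 0 where there is no reading.
- bot.camera_info(name): a dict with "fx", "fy", "cx", "cy" (pixels), "rvec" (rotation vector, rad) and "tvec" (3), from world to camera coordinates, as OpenCV has them. Camera axes: x right, y down, z forward; pixel columns grow to the right and rows downward; lengths in m; the calibration is good to about 2 mm. The wrist camera is an equidistant fisheye: a pixel r from the principal point sees the ray r / f radians off the axis. A picture is of the moment at which its call begins: read the wrist's pose just before it. camera_info takes no time and is no camera call; for the wrist camera it gives the pose at the moment of the call.
- bot.sign_off(): hands the job in; it is judged then, once.
The state is a dict: "t": time; "joint_positions": joint angles; "joint_velocities": joint speeds; "joint_torque": joint torques, N m; "ee_pos": TCP position; "tool_rot": TCP orientation; "contact_force": force on the tool from outside, world axes, zero at the start; "wrist_torque": the same for the moment, N m; "opening": opening from 0.0 (shut) to 1.0 (fully open); "gripper_force": force on a finger pad.
Only numpy, scipy, OpenCV 4.12 (cv2) and the standard library are available. Lean on these libraries where they do the work, as an engineer would, in place of code of your own. Each camera call takes 0.05 s, during which the arm holds its last target. There are 200 camera calls.

## Working session

There is one attempt and no reset: what is moved stays moved. The work goes in short steps, Python scripts to look and compute and a tool call to move; the robot and the scene stay as the last step left them, time stands still between calls to the robot, and variables do not carry over. Pictures are saved under pics/ and viewed, at most 10 in all, crops included, and the job is handed in when it is done.

Besides the shell and the picture viewer there is one more tool, called after ">>>" as a command line: name --argument value ..., lists and objects as JSON in quotes. send_rows: Moves the arm, as the interface text tells. Its arguments: {"type":"object","properties":{"motion":{"type":"array"},"grip":{"type":"number"},"newtons":{"type":"number"}},"required":["motion"]}

```bash
mkdir -p pics; ls; cat > h.py <<'E'
import numpy as np, cv2
from rig import bot
def save(n,img): cv2.imwrite('pics/'+n+'.png',cv2.cvtColor(img,cv2.COLOR_RGB2BGR))
def grab(cam):
    i=bot.camera_info(cam); p,d=bot.read_camera(cam); np.savez('pics/'+cam+'_last.npz',p=p,d=d,**{k:np.array(v) for k,v in i.items()}); return i,p,d
def rays(i,uv,fish=False):
    uv=np.atleast_2d(np.array(uv,float)); x=(uv[:,0]-i['cx'])/i['fx']; y=(uv[:,1]-i['cy'])/i['fy']
    if fish:
        r=np.hypot(x,y)+1e-12; v=np.c_[x/r*np.sin(r),y/r*np.sin(r),np.cos(r)]
    else: v=np.c_[x,y,np.ones_like(x)]
    R=cv2.Rodrigues(np.array(i['rvec'],float))[0]; c=-R.T@np.array(i['tvec'],float).ravel()
    return c, v@R, v
def onplane(i,uv,z,fish=False):
    c,d,_=rays(i,uv,fish); return c+d*((z-c[2])/d[:,2])[:,None]
def bydepth(i,uv,dep,fish=False):
    c,d,v=rays(i,uv,fish); return c+d*(np.asarray(dep)/v[:,2])[:,None]
def load(cam):
    z=np.load('pics/'+cam+'_last.npz'); return z,z['p'],z['d']
E
python3 - <<'E'
from h import *
ims=[]
for c in ['scene','side']:
    i,p,d=grab(c); save(c+'0',p); print(c,i['fx'],np.round(rays(i,[[256,192]])[0],3),(d>0).mean())
i,p,d=grab('wrist');save('wrist0',p);print(i,(d>0).mean()); print(bot.sense())
E
```

```text
pics
scene 477.9808206459258 [-0.054 -0.64   0.874] 0.9959818522135416
side 408.78861190774734 [0.553 0.877 0.748] 0.9961293538411459
{'fx': 297.3186396354542, 'fy': 297.3186396354542, 'cx': 258.8563572899708, 'cy': 194.05003857354922, 'rvec': array([-2.85234964e+00, -1.26223302e-04,  1.56430048e-03]), 'tvec': array([-0.64899835, -0.03761306,  0.37930911])} 0.9940185546875
{'t': 0.15, 'joint_positions': array([-1.74079428e-01,  2.45685081e-01,  1.55875140e+00, -4.29970389e-06,
        1.33867871e+00, -1.74114104e-01]), 'joint_velocities': array([ 0.0001685 , -0.00215994, -0.00286225, -0.00081069, -0.00020693,
       -0.00086788]), 'joint_torque': array([ 3.57137314e-04, -4.29984105e+01, -3.26552796e+01, -1.40693478e-04,
        3.52074814e-03,  1.27692519e-05]), 'ee_pos': array([6.49595301e-01, 8.94446410e-05, 2.47403971e-01]), 'tool_rot': array([-6.22202646e-04,  7.07093966e-01,  7.07119187e-01, -4.38629960e-04]), 'contact_force': array([ 0.23497714, -0.16502097,  0.19688643]), 'wrist_torque': array([0.0023785 , 0.00457539, 0.03325268]), 'gripper_force': 0.0, 'opening': 0.9964297968601467}
```

View pics/scene0.png

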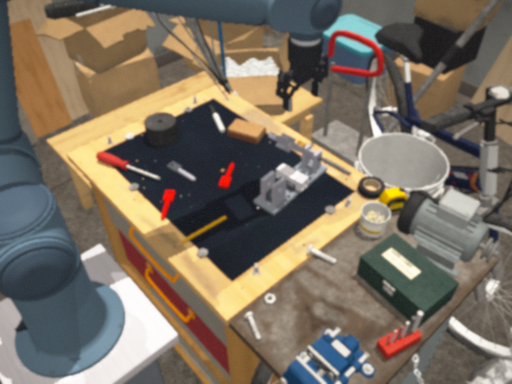

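View pics/side0.png

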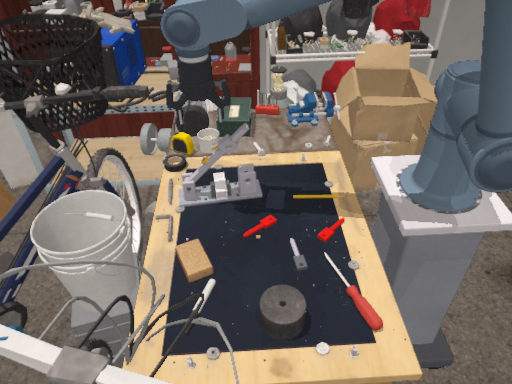

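View pics/wrist0.png

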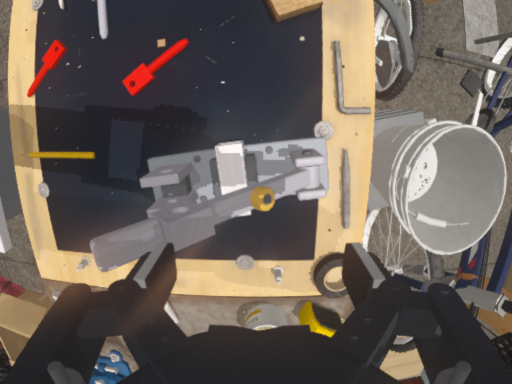

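The lock pin candidates are:
- Grey pin with a dark grip: scene (180,171), side (298,255), wrist (102,15).
- Red look-alikes: scene (228,175) and (168,203), side (260,226) and (331,230). These are excluded.
- White marker: scene (218,122). Not a pin.

I choose the grey one. The jig is at side (220,185), with its fork on the robot side and its leaf raised.

```bash
python3 - <<'E'
from h import *
i,p,d=load('side'); j,q,e=load('scene')
a=cv2.resize(p[225:285,260:340],(400,300),interpolation=cv2.INTER_CUBIC)
b=cv2.resize(q[150:195,150:210],(400,300),interpolation=cv2.INTER_CUBIC)
c=cv2.resize(p[120:220,165:270],(400,300),interpolation=cv2.INTER_CUBIC)
w,pw,dw=load('wrist'); f=cv2.resize(pw[120:285,80:340],(400,300))
save('crop1',np.vstack([np.hstack([a,b]),np.hstack([c,f])]))
for n,im,k,(x0,x1,y0,y1) in (('side',p,i,(280,320,232,275)),('scene',q,j,(160,200,155,185))):
    g=im[y0:y1,x0:x1].astype(int); m=((g.min(2)>70)&((g.max(2)-g.min(2))<40)).astype(np.uint8)
    nn,l,s,ce=cv2.connectedComponentsWithStats(m)
    b=1+np.argmax(s[1:,4]); v,u=np.nonzero(l==b); uv=np.c_[u+x0,v+y0]
    P=onplane(k,uv,0.006)[:,:2]; r=cv2.minAreaRect(P.astype(np.float32)*1000); print(n,s[b],r)
    dd=(d if n=='side' else e)[uv[:,1],uv[:,0]]; Q=bydepth(k,uv,dd); print('depth',np.round(np.median(Q,0),4),np.round(np.percentile(Q[:,2],[5,50,95]),4))
# jig cloud
for n,k,dep in (('side',i,d),('scene',j,e),('wrist',w,dw)):
    vv,uu=np.nonzero(dep>0); uv=np.c_[uu,vv]; Q=bydepth(k,uv,dep[vv,uu],n=='wrist')
    bx=(Q[:,0]>.4)&(Q[:,0]<.8)&(abs(Q[:,1])<.25)&(Q[:,2]<.25)&(Q[:,2]>-.02); Q=Q[bx]; np.save('pics/c_'+n,Q)
    print(n,'bench z',np.median(Q[abs(Q[:,2])<.01,2]))
    h=Q[(Q[:,2]>.009)&(Q[:,2]<.016)]; print(' plate',len(h),np.round(np.percentile(h,[2,50,98],axis=0),3).tolist())
    h=Q[(Q[:,2]>.077)&(Q[:,2]<.082)]; print(' cheek',len(h),np.round(np.percentile(h,[2,50,98],axis=0),3).tolist())
E
```

```text
side [ 10   6  17  32 245] ((435.14349365234375, 228.9586181640625), (25.190486907958984, 97.77182006835938), 7.536166191101074)
depth [0.4368 0.2466 0.0101] [0.002  0.0101 0.0129]
scene [  7   6  29  20 219] ((440.4813537597656, 229.86306762695312), (27.590322494506836, 106.46385192871094), 6.063587188720703)
depth [0.4371 0.2305 0.0116] [0.0023 0.0116 0.0156]
side bench z 0.0009248270066064546
 plate 1084 [[0.436, -0.228, 0.009], [0.641, 0.007, 0.011], [0.779, 0.243, 0.016]]
 cheek 84 [[0.525, -0.04, 0.077], [0.552, -0.0, 0.078], [0.692, 0.009, 0.082]]
scene bench z 0.003141691635727639
 plate 1239 [[0.431, -0.24, 0.009], [0.58, -0.022, 0.013], [0.773, 0.242, 0.016]]
 cheek 121 [[0.524, -0.044, 0.077], [0.548, -0.011, 0.08], [0.697, 0.004, 0.082]]
wrist bench z 0.002810268543142952
 plate 5787 [[0.439, -0.226, 0.009], [0.644, 0.01, 0.012], [0.768, 0.212, 0.015]]
 cheek 529 [[0.522, -0.036, 0.077], [0.546, -0.0, 0.079], [0.692, 0.007, 0.082]]
```

View pics/crop1.png

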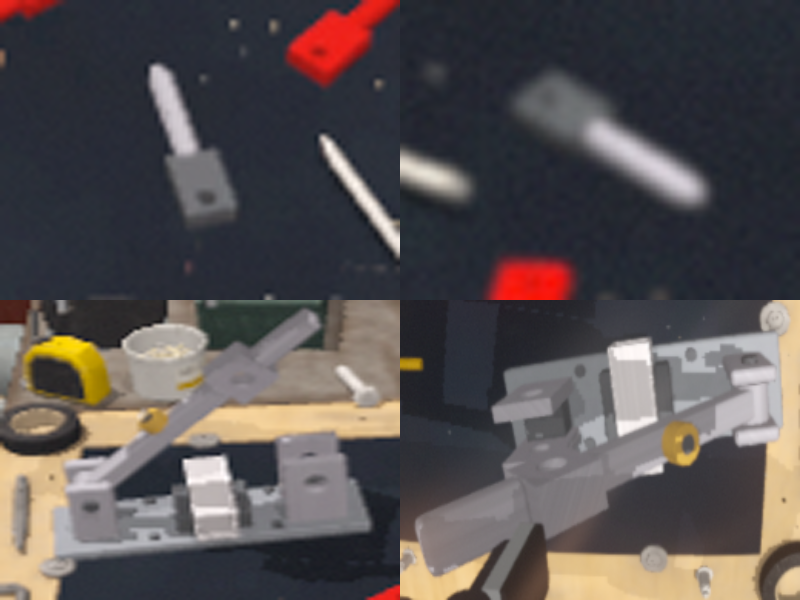

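The pin crop confirms the choice: steel shank, dark grip, with the nose toward -y. Next I measure the jig.

```bash
python3 - <<'E'
from h import *
def rect(h):
    # largest component on 2mm grid
    g=np.round((h[:,:2]-[.4,-.25])/.003).astype(int); im=np.zeros((140,170),np.uint8); im[g[:,0],g[:,1]]=255
    im=cv2.dilate(im,np.ones((3,3)));n,l,s,c=cv2.connectedComponentsWithStats(im); lab=l[g[:,0],g[:,1]]
    for b in range(1,n):
        k=h[lab==b]
        if len(k)>15: 
            r=cv2.minAreaRect((k[:,:2]*1000).astype(np.float32)); print('  ',len(k),np.round(r[0],1),np.round(r[1],1),round(r[2],1),'z',round(np.median(k[:,2]),4))
for n in('side','scene','wrist'):
    Q=np.load('pics/c_%s.npy'%n); print(n); Q=Q[(Q[:,0]>.48)&(abs(Q[:,1])<.1)]
    b={'side':.001,'scene':.002,'wrist':.0025}[n]
    for nm,z,t in(('cheek',.079,.0035),('post',.074,.0025),('tube',.047,.003),('plate',.012,.003)):
        print(' ',nm); rect(Q[abs(Q[:,2]-z-b/2)<t])
    hi=Q[Q[:,2]>.095]
    for z in np.arange(.1,.24,.02):
        k=hi[abs(hi[:,2]-z)<.004]; k=k[k[:,0]<.75]
        if len(k)>4: print('  leaf z',round(z,2),len(k),np.round(np.median(k,0),3),np.round(k[:,0].min(),3))
E
```

```text
side
  cheek
   45 [544.7   1.2] [43. 14.] 6.8 z 0.0777
   43 [549.1 -33.2] [42.4 13.2] 7.9 z 0.0779
   29 [682.6   4.5] [15.5 26.4] 62.4 z 0.0786
  post
   38 [545.1   1. ] [43.3 14.5] 9.5 z 0.075
   29 [549.5 -33.1] [42.2 11.4] 5.2 z 0.0757
   44 [694.5   3.2] [48.1 44. ] 4.8 z 0.0736
  tube
   36 [544.4   4.2] [40.2 14.4] 22.7 z 0.0472
   174 [621.2  -7.2] [29.6 84.3] 6.9 z 0.0462
   17 [702.9  24.1] [ 7.7 29. ] 88.8 z 0.0467
  plate
   244 [560.3 -12.9] [102.6  71.5] 6.3 z 0.0112
   332 [683.2   1.1] [105.7  71.5] 6.7 z 0.0111
  leaf z 0.1 33 [0.662 0.004 0.1  ] 0.644
  leaf z 0.12 36 [0.645 0.003 0.121] 0.626
  leaf z 0.14 35 [ 0.622 -0.001  0.14 ] 0.588
  leaf z 0.16 57 [ 0.59  -0.002  0.159] 0.567
  leaf z 0.18 58 [ 0.586 -0.003  0.181] 0.566
  leaf z 0.2 39 [ 0.56  -0.007  0.2  ] 0.539
  leaf z 0.22 12 [ 0.545 -0.013  0.218] 0.542
scene
  cheek
   64 [548.6 -37.9] [43.5 12.8] 6.8 z 0.0802
   66 [544.9  -1.6] [45.5 12.6] 8.4 z 0.0799
   17 [691.4 -17.5] [13.2 37.6] 64.1 z 0.0793
  post
   22 [547.6 -37.7] [41.1 12.3] 6.8 z 0.0754
   21 [545.4  -3.7] [45.1  9.6] 4.8 z 0.0747
  
[... 1119 characters left out ...]
 63 [544.3   4.4] [ 9.2 43.2] 84.5 z 0.0478
   1216 [618.    4.4] [30.2 56.4] 6.3 z 0.0477
   28 [630.2 -49.5] [16.4  3.9] 15.7 z 0.0477
  plate
   94 [515.3 -33.3] [11.5 19.2] 9.2 z 0.0126
   1460 [552.9 -15.1] [92.8 66.1] 6.5 z 0.0126
   1995 [684.3  -1. ] [103.1  68.8] 5.9 z 0.0126
   18 [689.2 -34.9] [11.6  3.5] 9.5 z 0.0121
   245 [763.3 -33.5] [ 8.3 99.1] 5.0 z 0.0113
  leaf z 0.1 198 [ 0.668 -0.002  0.1  ] 0.646
  leaf z 0.12 101 [0.644 0.001 0.122] 0.624
  leaf z 0.14 269 [ 0.626 -0.005  0.14 ] 0.585
  leaf z 0.16 212 [ 0.586 -0.003  0.159] 0.565
  leaf z 0.18 574 [ 0.599 -0.008  0.18 ] 0.565
  leaf z 0.2 528 [ 0.563 -0.013  0.2  ] 0.546
  leaf z 0.22 359 [ 0.544 -0.017  0.218] 0.537
```

The measurements agree across views:
- **Fork:** centre ≈ (0.546, -0.018), yaw ≈ 0.112 rad.
- **Hinge:** ≈ (0.705, 0.000).
- **Leaf:** angle ≈ 0.75 rad, tail ≈ (0.561, -0.016, 0.200).

I move over the tail with the jaws shut.

>>> send_rows --motion '[[[-0.9,-4.4,0],[0,0,-0.055]],[[-1.7,-8.7,0],[0,0,-0.11]],[[-1.7,-8.7,0],[0,0,-0.11]],[[-1.7,-8.7,0],[0,0,-0.11]],[[-1.7,-8.7,0],[0,0,-0.11]],[[-1.7,-8.7,0],[0,0,-0.11]]]' --grip 255 --newtons 30

```text
t: 0.9
ee_pos: [0.5637, -0.0169, 0.2484]
tool_rot: [0.0, 0.667, 0.745, 0.0]
contact_force: [0.5, 0.5, 0.5]
opening: -0.002
gripper_force: 0.0
```

>>> send_rows --motion '[[[0,-0.1,1.5],[0,0,0]],[[0,-0.2,3.0],[0,0,0]],[[0,-0.8,3.8],[0,0,0]],[[0,-1.5,4.6],[0,0,0]],[[0,-2.2,5.5],[0,0,0]],[[0,-2.8,6.4],[0,0,0]],[[0,-3.4,7.3],[0,0,0]],[[0,-3.9,8.1],[0,0,0]]]'

```text
t: 1.9
ee_pos: [0.5238, -0.0213, 0.1667]
tool_rot: [-0.0, 0.667, 0.745, -0.0]
contact_force: [2.3, 0.3, 0.3]
opening: -0.005
gripper_force: 0.7
```

>>> send_rows --motion '[[[0,-0.4,0.9],[0,0,0]],[[0,-0.8,1.8],[0,0,0]],[[0,-1.1,2.7],[0,0,0]],[[0,-1.4,3.7],[0,0,0]],[[0,-1.7,4.7],[0,0,0]],[[0,-1.9,5.7],[0,0,0]],[[0,-2.1,6.7],[0,0,0]],[[0,-2.3,7.5],[0,0,0]]]'

```text
t: 2.9
ee_pos: [0.5013, -0.0238, 0.0916]
tool_rot: [-0.0, 0.667, 0.745, 0.0]
contact_force: [0.1, -0.2, 1.3]
opening: -0.001
gripper_force: 0.6
```

Tip is at z 0.0746. I press the last 12–13 mm slowly.

>>> send_rows --motion '[[[0,-0.1,0.5],[0,0,0]],[[0,-0.1,0.9],[0,0,0]],[[0,-0.2,1.2],[0,0,0]],[[0,-0.2,1.3],[0,0,0]],[[0,-0.2,1.3],[0,0,0]]]'

```text
t: 3.52
ee_pos: [0.4993, -0.024, 0.0792]
tool_rot: [-0.0, 0.667, 0.745, -0.0]
contact_force: [-0.1, -0.0, -1.6]
opening: 0.002
gripper_force: 0.0
```

>>> send_rows --motion '[[[0,0,0.1],[0,0,0]],[[0,0,0.1],[0,0,0]],[[0,0,0.2],[0,0,0]],[[0,0,0.2],[0,0,0]]]'

```text
t: 4.03
ee_pos: [0.4994, -0.024, 0.0788]
tool_rot: [-0.001, 0.667, 0.745, -0.001]
contact_force: [-6.9, 1.4, 13.5]
opening: -0.001
gripper_force: 7.0
```

>>> send_rows --motion '[[[0,0,-5],[0,0,0]],[[0,0,-10],[0,0,0]],[[3,0,-15],[0,0,0]],[[7,0,-19],[0,0,0]],[[10,0,-20],[0,0,0]],[[12,0,-20],[0,0,0]],[[12,0,-20],[0,0,0]],[[12,0,-20],[0,0,0]]]' --grip 0

```text
t: 5.03
ee_pos: [0.4861, 0.0948, 0.2769]
tool_rot: [-0.0, 0.667, 0.745, -0.0]
contact_force: [-0.3, -0.2, 0.3]
opening: 0.997
gripper_force: 0.0
```

```bash
python3 - <<'E'
from h import *
for c in('wrist','side','scene'):
    i,p,d=grab(c)
    if c=='wrist': save('wrist1',p)
    vv,uu=np.nonzero(d>0); Q=bydepth(i,np.c_[uu,vv],d[vv,uu],c=='wrist'); H=Q.reshape(-1,3)
    bx=(Q[:,0]>.45)&(Q[:,0]<.75)&(abs(Q[:,1])<.08)
    ch=Q[bx&(abs(Q[:,2]-.079)<.004)&(Q[:,0]<.6)]
    # leaf top along jig
    o=np.array([.5463,-.0178]); a=np.array([.994,.111]); n=np.array([-.111,.994])
    s=(Q[:,:2]-o)@a; t=(Q[:,:2]-o)@n
    for lo,hi in((-.065,-.03),(.03,.05),(.1,.13)):
        k=(s>lo)&(s<hi)&(abs(t)<.009)&(Q[:,2]>.03)&(Q[:,2]<.12); print(c,lo,k.sum(),np.round(np.median(Q[k],0),4), 't',round(np.median(t[k]),4) if k.sum() else '')
    sc=(ch[:,:2]-o)@a; tc=(ch[:,:2]-o)@n
    for sg in(1,-1):
        k=tc*sg>.005; print('  cheek',sg,k.sum(),'s',np.round(np.percentile(sc[k],[2,98]),4),'t',np.round(np.percentile(tc[k],[3,97]),4),'z',np.round(np.median(ch[k,2]),4))
    # pin
    pb=(Q[:,0]>.40)&(Q[:,0]<.48)&(Q[:,1]>.17)&(Q[:,1]<.30)&(Q[:,2]>.007)&(Q[:,2]<.03); P=Q[pb]
    if len(P)>10: print('  pin',len(P),cv2.minAreaRect((P[:,:2]*1000).astype(np.float32)),np.round(np.percentile(P[:,2],[10,50,90]),4))
    b=(Q[:,0]>.40)&(Q[:,0]<.48)&(Q[:,1]>.17)&(Q[:,1]<.30)&(abs(Q[:,2])<.006); print('  bench',np.median(Q[b,2]))
print(bot.sense()['ee_pos'])
E
```

```text
wrist -0.065 327 [ 0.4986 -0.0228  0.0626] t 0.0004
wrist 0.03 235 [ 0.5868 -0.0099  0.0632] t 0.0032
wrist 0.1 151 [0.6656 0.0008 0.0634] t 0.0058
  cheek 1 287 s [-0.023   0.0195] t [0.0137 0.0232] z 0.0793
  cheek -1 284 s [-0.023   0.0191] t [-0.0227 -0.0127] z 0.0794
  pin 854 ((436.1736145019531, 227.9309844970703), (24.61257553100586, 96.83488464355469), 8.982671737670898) [0.01   0.0122 0.0135]
  bench 0.0032946391319730317
side -0.065 52 [ 0.4993 -0.0244  0.0611] t -0.0007
side 0.03 42 [ 0.5853 -0.0072  0.0605] t 0.006
side 0.1 55 [ 0.6615 -0.0015  0.0605] t 0.0028
  cheek 1 52 s [-0.0209  0.0219] t [0.0119 0.0253] z 0.0773
  cheek -1 46 s [-0.0197  0.0218] t [-0.023 -0.01 ] z 0.0777
  pin 209 ((437.1413879394531, 230.2638397216797), (24.338136672973633, 96.86266326904297), 7.6486639976501465) [0.0082 0.0104 0.0123]
  bench 0.001569343046843752
scene -0.065 75 [ 0.4993 -0.0243  0.063 ] t -0.0008
scene 0.03 30 [ 0.5884 -0.0139  0.0645] t -0.0006
scene 0.1 52 [ 0.6619 -0.0071  0.0642] t -0.0019
  cheek 1 74 s [-0.0207  0.0235] t [0.0072 0.0217] z 0.0796
  cheek -1 81 s [-0.0225  0.0216] t [-0.0255 -0.0071] z 0.0795
  pin 207 ((441.3336181640625, 237.06930541992188), (125.05975341796875, 77.16090393066406), 89.97506713867188) [0.0075 0.0116 0.0146]
  bench 0.003840601591124315
[0.48625419 0.09453189 0.27699064]
```

View pics/wrist1.png

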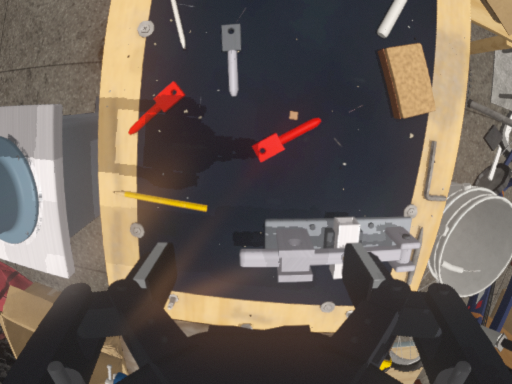

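The leaf is closed: it is level, with its top ≈ 62 mm and t ≈ 0 between the cheeks. The grey pin is at wrist (232,60), with its grip at the far end. I hover over the grip with the jaws half open.

>>> send_rows --motion '[[[5,-1,4],[0,0,0]],[[10,-2.2,8],[0,0,-0.015]],[[14,-3,12],[0,0,-0.03]],[[17,-3.6,15],[0,0,-0.03]],[[17,-3.6,16],[0,0,-0.03]],[[17,-3.6,16],[0,0,-0.03]],[[17,-3.6,16],[0,0,-0.03]]]' --grip 120

```text
t: 6.05
ee_pos: [0.4333, 0.2596, 0.1187]
tool_rot: [0.001, 0.657, 0.754, 0.001]
contact_force: [-0.2, 0.2, 0.5]
opening: 0.529
gripper_force: 0.0
```

```bash
cat > pin.py <<'E'
from h import *
i,p,d=grab('wrist'); s=bot.sense()
vv,uu=np.nonzero(d>0); uv=np.c_[uu,vv]; Q=bydepth(i,uv,d[vv,uu],True)
b=(Q[:,0]>.39)&(Q[:,0]<.48)&(Q[:,1]>.17)&(Q[:,1]<.30)
bz=np.median(Q[b&(abs(Q[:,2])<.006),2]); k=b&(Q[:,2]>bz+.005)&(Q[:,2]<.03)
g=p[vv,uu].astype(int).sum(1); P=Q[k]; gg=g[k]
print('bench',bz,'n',len(P),cv2.minAreaRect((P[:,:2]*1000).astype(np.float32)))
pl=onplane(i,uv[k],.012,True); print('rays z=12:',cv2.minAreaRect((pl[:,:2]*1000).astype(np.float32)))
print(np.round(s['ee_pos'],4),np.round(s['tool_rot'],4),s['opening'])
save('hover',p)
E
python3 pin.py
```

```text
bench 0.003241266737201598 n 1877 ((435.3116455078125, 227.283447265625), (23.982858657836914, 97.28483581542969), 8.526540756225586)
rays z=12: ((435.1168518066406, 228.580078125), (23.993099212646484, 95.94371795654297), 8.554648399353027)
[0.4333 0.2597 0.1188] [0.0008 0.6566 0.7543 0.0012] 0.5296417411282853
```

View pics/hover.png

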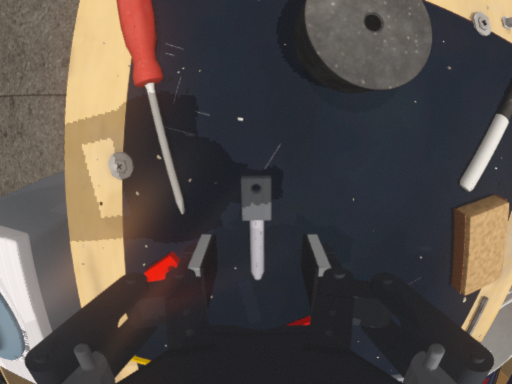

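The pin lies straight between the pads at (257,195–280) and the screwdriver is clear of the fingers. I go down to grasp it.

>>> send_rows --motion '[[[-0.1,-0.2,3],[0,0,-0.01]],[[-0.1,-0.2,6],[0,0,-0.01]],[[-0.1,-0.2,8.5],[0,0,-0.01]],[[-0.1,-0.2,9.6],[0,0,-0.01]],[[-0.1,-0.2,10],[0,0,-0.01]],[[-0.1,-0.2,10],[0,0,-0.01]],[[-0.1,-0.2,10],[0,0,-0.01]]]'

```text
t: 6.98
ee_pos: [0.4307, 0.2592, 0.0183]
tool_rot: [0.0, 0.652, 0.758, 0.001]
contact_force: [0.6, 0.0, 0.3]
opening: 0.531
gripper_force: 0.0
```

>>> send_rows --motion '[[[0,0,0],[0,0,0]],[[0,0,0],[0,0,0]],[[0,0,0],[0,0,0]],[[0,0,0],[0,0,0]],[[0,0,0],[0,0,0]]]' --grip 255 --newtons 50

```text
t: 7.6
ee_pos: [0.4307, 0.2593, 0.0181]
tool_rot: [0.0, 0.652, 0.758, 0.001]
contact_force: [0.1, -1.0, 6.3]
opening: 0.265
gripper_force: 49.7
```

>>> send_rows --motion '[[[0,0,-1.5],[0,0,0]],[[0,0,-4.5],[0,0,0]],[[-3,1.4,-7.5],[0,0,0.01]],[[-7.5,3.5,-8],[0,0,0.02]],[[-12,5.7,-8],[0,0,0.03]],[[-15,7.1,-7],[0,0,0.04]],[[-16.4,7.7,-5.5],[0,0,0.04]],[[-16.4,7.7,-4.9],[0,0,0.04]],[[-16.4,7.7,-4.9],[0,0,0.04]],[[-16.4,7.7,-4.9],[0,0,0.04]]]'

```text
t: 8.85
ee_pos: [0.5301, 0.1094, 0.0664]
tool_rot: [-0.0, 0.667, 0.745, 0.0]
contact_force: [0.5, 0.7, -0.4]
opening: 0.259
gripper_force: 49.1
```

```bash
cat > look.py <<'E'
from h import *
import sys
o=np.array([.5459,-.0177]); y=.1115; a=np.array([np.cos(y),np.sin(y)]); n=np.array([-a[1],a[0]])
for c in('wrist','side','scene'):
    i,p,d=grab(c)
    if c=='wrist': save(sys.argv[1],p)
    if c=='side': save(sys.argv[1]+'s',p)
    vv,uu=np.nonzero(d>0); Q=bydepth(i,np.c_[uu,vv],d[vv,uu],c=='wrist')
    s=(Q[:,:2]-o)@a; t=(Q[:,:2]-o)@n; z=Q[:,2]
    for sg in(1,-1):
        k=(abs(z-.079)<.004)&(abs(s)<.03)&(t*sg>.009)&(t*sg<.027)
        if k.sum()>5: print(c,'cheek',sg,k.sum(),'s',np.round(np.percentile(s[k],[3,97]),4),'t',np.round(np.percentile(t[k],[3,97]),4),'z',round(np.median(z[k]),4))
    for t0 in np.arange(.03,.095,.01):
        k=(abs(t-t0)<.004)&(abs(s)<.012)&(z>.035)&(z<.075)
        if k.sum()>3: print('   shank t',round(t0,3),k.sum(),'s mid',round(np.percentile(s[k],[3,97]).mean(),4),'w',round(np.ptp(np.percentile(s[k],[3,97])),4),'ztop',round(np.percentile(z[k],90),4))
    k=(abs(s)<.012)&(t>.03)&(t<.1)&(z>.035)&(z<.075); print('   nose t',np.round(t[k].min(),4) if k.any() else '')
st=bot.sense(); print(np.round(st['ee_pos'],4),np.round(st['tool_rot'],4),st['opening'],st['contact_force'])
E
python3 look.py pre
```

```text
shank t 0.08 149 s mid -0.0015 w 0.0113 ztop 0.0609
   shank t 0.09 221 s mid -0.0015 w 0.0109 ztop 0.0609
   nose t 0.0752
   shank t 0.08 5 s mid -0.0011 w 0.005 ztop 0.0596
   shank t 0.09 10 s mid 0.0013 w 0.01 ztop 0.0608
   nose t 0.0649
scene cheek 1 70 s [-0.0205  0.022 ] t [0.0106 0.0221] z 0.0795
scene cheek -1 71 s [-0.02    0.0215] t [-0.0252 -0.0114] z 0.0797
   shank t 0.05 11 s mid -0.0007 w 0.0075 ztop 0.0613
   shank t 0.06 12 s mid 0.0012 w 0.0091 ztop 0.0643
   shank t 0.07 14 s mid 0.0005 w 0.0092 ztop 0.0613
   shank t 0.08 14 s mid 0.0004 w 0.0077 ztop 0.0631
   shank t 0.09 13 s mid -0.0006 w 0.0092 ztop 0.0631
   nose t 0.0461
[0.5306 0.109  0.0667] [3.000e-04 6.668e-01 7.453e-01 3.000e-04] 0.26428869173079833 [-0.29119156  0.16776851 -0.77937909]
```

View pics/pre.png

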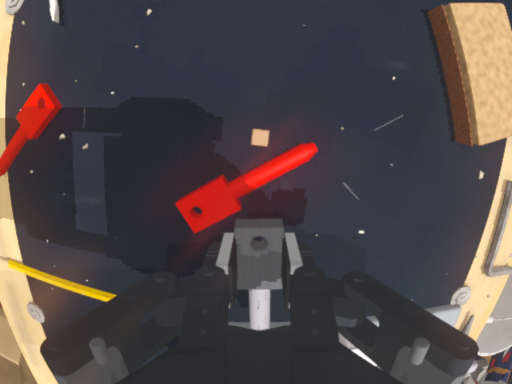

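The relative offset between pin and hole is under 1 mm in all views, and the heights match. I insert toward -y in stages.

>>> send_rows --motion '[[[-1.2,0.05,0],[0,0,0]],[[-2.2,0.05,0],[0,0,0]],[[-2.6,0.05,0],[0,0,0]],[[-3.0,0.05,0],[0,0,0]],[[-3.4,0.05,0],[0,0,0]],[[-3.8,0.05,0],[0,0,0]],[[-3.8,0.05,0],[0,0,0]]]'

```text
t: 9.88
ee_pos: [0.5353, 0.0705, 0.0663]
tool_rot: [-0.0, 0.667, 0.745, 0.0]
contact_force: [0.5, -0.5, -1.0]
opening: 0.262
gripper_force: 49.1
```

>>> send_rows --motion '[[[-0.4,0,0],[0,0,0]],[[-0.8,0,0],[0,0,0]],[[-1.2,0,0],[0,0,0]],[[-1.6,0,0],[0,0,0]],[[-2.0,0,0],[0,0,0]],[[-2.0,0,0],[0,0,0]]]'

```text
t: 10.62
ee_pos: [0.5375, 0.0504, 0.0663]
tool_rot: [0.0, 0.667, 0.745, 0.0]
contact_force: [-0.2, 0.6, 0.1]
opening: 0.262
gripper_force: 49.1
```

>>> send_rows --motion '[[[-0.4,0,0],[0,0,0]],[[-0.8,0,0],[0,0,0]],[[-1.2,0,0],[0,0,0]],[[-1.6,0,0],[0,0,0]],[[-2.0,0,0],[0,0,0]],[[-2.3,0,0],[0,0,0]],[[-2.3,0,0],[0,0,0]]]'

```text
t: 11.5
ee_pos: [0.54, 0.0277, 0.0663]
tool_rot: [0.0, 0.667, 0.745, 0.0]
contact_force: [-0.2, 0.1, -1.1]
opening: 0.266
gripper_force: 49.1
```

Nothing has touched so far. I ease in until the shoulder meets the cheek.

>>> send_rows --motion '[[[-0.1,0,0],[0,0,0]],[[-0.2,0,0],[0,0,0]],[[-0.3,0,0],[0,0,0]],[[-0.4,0,0],[0,0,0]],[[-0.4,0,0],[0,0,0]]]'

```text
t: 12.12
ee_pos: [0.5404, 0.0243, 0.0663]
tool_rot: [-0.0, 0.667, 0.745, 0.0]
contact_force: [-0.1, 3.1, -0.3]
opening: 0.266
gripper_force: 49.1
```

>>> send_rows --motion '[[[-0.1,0,0],[0,0,0]],[[-0.2,0,0],[0,0,0]],[[-0.2,0,0],[0,0,0]],[[-0.2,0,0],[0,0,0]]]'

```text
t: 12.62
ee_pos: [0.5403, 0.0241, 0.0663]
tool_rot: [-0.002, 0.667, 0.745, 0.001]
contact_force: [0.0, 11.2, 1.6]
opening: 0.265
gripper_force: 49.4
```

```bash
python3 look.py ins | tail -1; python3 - <<'E'
from h import *
i,p,d=load('side');j,q,e=load('scene')
save('chk',np.hstack([cv2.resize(p[150:215,165:285],(400,300),interpolation=cv2.INTER_CUBIC),cv2.resize(q[140:220,230:340],(400,300),interpolation=cv2.INTER_CUBIC)]))
E
```

```text
[0.5404 0.0241 0.0663] [-0.0016  0.6674  0.7447  0.0014] 0.26692935895118775 [ 0.92434165 10.09884718  1.6706682 ]
```

View pics/chk.png

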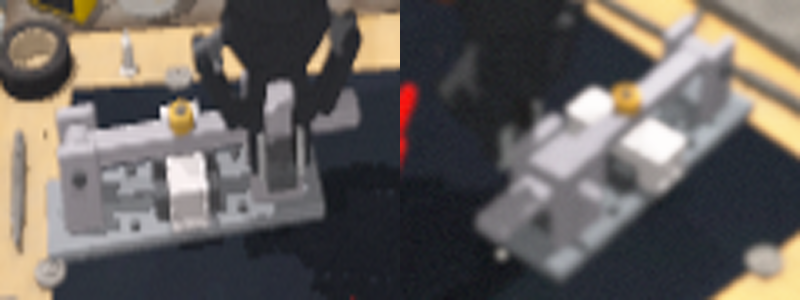

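The pin is home by position (TCP t = 42 mm) and the shoulder pushes back with 11 N. I relax, release, and retreat upward.

>>> send_rows --motion '[[[0.15,0,0],[0,0,0]],[[0.15,0,0],[0,0,0]]]'

```text
t: 13.02
ee_pos: [0.5404, 0.0242, 0.0663]
tool_rot: [-0.001, 0.667, 0.745, 0.0]
contact_force: [0.3, 5.6, 0.0]
opening: 0.262
gripper_force: 49.2
```

>>> send_rows --motion '[[[0,0,0],[0,0,0]],[[0,0,0],[0,0,0]],[[0,0,0],[0,0,0]],[[0,0,-1],[0,0,0]],[[0,0,-3],[0,0,0]],[[0,0,-7],[0,0,0]],[[3,0,-12],[0,0,0]],[[7,0,-17],[0,0,0]],[[10,0,-20],[0,0,0]],[[10,0,-20],[0,0,0]]]' --grip 140

```text
t: 14.28
ee_pos: [0.5308, 0.1243, 0.2705]
tool_rot: [0.003, 0.666, 0.746, 0.003]
contact_force: [0.7, 0.3, -0.3]
opening: 0.455
gripper_force: 0.0
```

```bash
python3 - <<'E'
from h import *
i,p,d=grab('side');j,q,e=grab('scene');w,r,f=grab('wrist')
o=np.array([.5459,-.0177]); y=.1115; a=np.array([np.cos(y),np.sin(y)]); n=np.array([-a[1],a[0]])
for c,k,dd in(('side',i,d),('scene',j,e),('wrist',w,f)):
    vv,uu=np.nonzero(dd>0); Q=bydepth(k,np.c_[uu,vv],dd[vv,uu],c=='wrist'); s=(Q[:,:2]-o)@a; t=(Q[:,:2]-o)@n; z=Q[:,2]
    m=(abs(s)<.018)&(t>.026)&(t<.09)&(z>.04)&(z<.075)
    print(c,m.sum(), 'grip t',np.round(np.percentile(t[m],[2,98]),4) if m.any() else '', 's',np.round(np.percentile(s[m],[3,97]),4),'z',np.round(np.percentile(z[m],[10,50,90]),4))
    m=(s>-.065)&(s<-.03)&(abs(t)<.009)&(z>.03)&(z<.12); print('  tail z',np.median(z[m]))
uv=cv2.resize
save('fin',np.hstack([uv(p[150:215,180:280],(400,300),interpolation=cv2.INTER_CUBIC),uv(r[150:330,170:410],(400,300))]))
print(bot.sense()['ee_pos'])
E
```

```text
side 112 grip t [0.028  0.0619] s [-0.0111  0.0124] z [0.0455 0.0547 0.0572]
  tail z 0.06075124095823492
scene 83 grip t [0.0327 0.0573] s [-0.0126  0.0139] z [0.0496 0.0569 0.0596]
  tail z 0.06345519430944074
wrist 520 grip t [0.0269 0.06  ] s [-0.0136  0.0089] z [0.0519 0.0571 0.059 ]
  tail z 0.06249240591798699
[0.52887893 0.12219977 0.26510839]
```

View pics/fin.png

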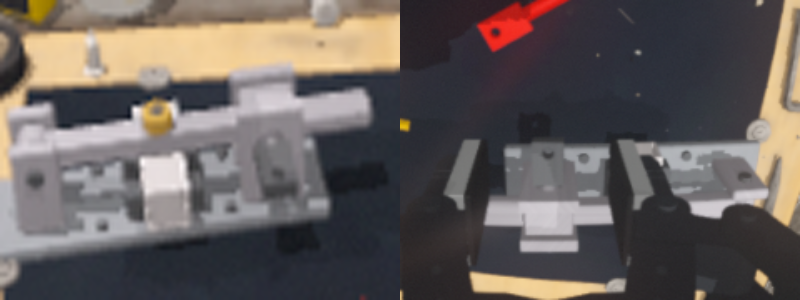

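Side and wrist views show the leaf level and closed. The grip plate sits against the outer cheek: its end is 36.7 mm out from the cheek face, and the plate is 36 mm long. The robot is clear, so I hand in.

```bash
python3 -c "
from rig import bot
print(bot.sign_off())"
```

```text
the job is handed in; nothing more can be done
None
```

The leaf is swung fully down and the lock pin is pushed home: its grip measures within about 1 mm of the fork, and the gripper is clear. The job was handed in after about 14 s, and the judge's verdict was not shown.

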